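Tip used blood tubes into the disposal bin with its lever

TASK

Three used blood tubes lie on the heavy flap of the grey disposal unit; get them into its bin without touching tubes or flap. With the fingertips push the safety slide fully across, clear from under the lever, then press the padded long end of the lever down until all three tubes have rolled into the bin, and let it up slowly so that the flap comes down shut without slamming. Grasp and lift nothing: the lever stays resting in its slots, the slide stays fully across, and the things round about stay where they are.

Things in the scene. Friction and masses are not known exactly. Their poses are not given: they have to be found in the camera images.
- unit: Fixed grey steel tube disposal unit, 285x107 mm. Origin on the desk, z up; x runs from the lever's pad end (-x) to the bin (+x). In its frame, mm: base plate x -184..101, top z 8; bin walls up to z 108 (sides), 132 (end), mouth x 50..97, reaching in under the flap to x 4, floor z 10; two cheeks (y +-13..20, to z 85) hold the lever's pin in open slots at x -66, z 73; stop at x -166, top z 40.
- flap (a joint): Heavy steel flap (0.9 kg, 96x74 mm, low rims) hinged at the bin's mouth along the unit's y at x 50, z 78 mm of the unit. Radians: 0 = closed (it then slopes 0.08 down, away from the bin; tubes lie against its front rim), grows as its free edge rises. Tubes roll into the bin beyond about 0.1; lever at its stop gives about 0.28. It falls shut by its weight when the lever is let go.
- flap_rim (a point): Top of the front rim at the free edge of the flap, in the middle of its width, 86 mm above the desk when closed. A short tongue below it lies over the nose of the lever's short arm.
- lever_pad (a point): Centre of the top of the black rubber pad (22x23 mm) ending the lever's long arm, 116 mm above the desk at rest. Pressed 61 mm down the lever meets its stop; that takes 1 to 4 N, and the pad shifts at most 12 mm along the unit's x. At rest it slopes 0.32 rad up to its free end, at the stop 0.28 rad down. A tall analyser (0.45 m) stands 85 to 150 mm beyond the pad, on the side away from the bin.
- lever: Loose steel lever, 16 mm wide, 0.12 kg, that only rests with its pin in the open slots of the unit. Origin at the pin's centre; the short arm (40 mm, round nose under the flap's tongue) points to +x and 0.3 rad down, the long arm (118 mm, with the pad) to -x and 0.32 rad up at rest.
- safety_slide (a joint): Steel cross slide whose upright block under the long arm keeps the lever from going down, at x -132 of the unit; m, 0 = fully under the lever (locked), grows as it is pushed along the unit's +y, 0.024 = end of travel. It must go all the way (0.020 or more) to be safely clear of the lever. Stiff (2 to 3 N), stays where it is left.
- slide_tab (a point): Centre of the black outer face (looks to the unit's -y) of the slide's upright push tab, 58 mm above the desk; the tab is 18 mm wide (along x), 5 mm thick, 18 to 72 mm above the desk. Locked, this face lies 54 mm to the -y side of the lever's middle; push it along the unit's +y.
- tube_1_center (a point): Centre of used blood tube 1 (closed, 18 mm across, 80 mm long, 11 g), lying across the flap, parallel to the unit's y; tube 1 nearest the front rim, tube 3 nearest the bin
- tube_2_center (a point): Centre of used blood tube 2 (closed, 18 mm across, 80 mm long, 11 g), lying across the flap, parallel to the unit's y; tube 1 nearest the front rim, tube 3 nearest the bin
- tube_3_center (a point): Centre of used blood tube 3 (closed, 18 mm across, 80 mm long, 11 g), lying across the flap, parallel to the unit's y; tube 1 nearest the front rim, tube 3 nearest the bin
- control_n: Bystander: small brown vial with green cap, 26 mm wide, 60 mm tall, standing; origin at the centre of its underside
- control_h: Bystander: small brown vial with red cap, 26 mm wide, 60 mm tall, standing; origin at the centre of its underside
- oil_dropper: Bystander: brown dropper bottle with black cap, 32 mm wide, 74 mm tall, standing; origin at the centre of its underside
- marker_red: Bystander: marker pen 133x19x17 mm, lying; origin at the centre of its underside
- forceps: Bystander: steel forceps 127x21x8 mm, lying; origin at the centre of its underside
- tape_roll: Bystander: roll of paper tape, 82 mm across, 18 mm high, lying flat; origin at the centre of its underside

How it is judged:
On the way, in this order (a step that is already met when the one before it is completed fails the run):
1. the safety slide is pushed clear of the lever, the flap still closed (value of joint safety_slide above 0.02 m and value of joint flap below 0.07 rad), for 0.1 s.
2. all three tubes have rolled off the raised flap into the bin (x of each of tube_1_center, tube_2_center, tube_3_center in the frame of unit above 0 m and z of each of tube_1_center, tube_2_center, tube_3_center in the frame of unit below 0.062 m and value of joint flap above 0.05 rad), for 0.05 s.
At the end, for the whole second after the job is handed in: All three tubes lie at rest inside the bin, the flap is shut (within 0.03 rad), the lever rests in its slots with its long end up again (pad more than 105 mm above the desk, pin within 4 mm of its height), and the slide is still clear of the lever (20 mm or more) (x of each of tube_1_center, tube_2_center, tube_3_center in the frame of unit above 0 m and z of each of tube_1_center, tube_2_center, tube_3_center in the frame of unit below 0.062 m and linear speed of each of tube_1, tube_2, tube_3 below 0.03 m/s and value of joint flap below 0.03 rad and value of joint safety_slide above 0.02 m and height (world z) of lever_pad above 0.105 m and z of lever in the frame of unit between 0.069 and 0.077 m); the robot touches nothing.
It fails at once if the robot touches a used tube (contact force between any of the fingers, the arm and tube_1 above 0.5 N or contact force between any of the fingers, the arm and tube_2 above 0.5 N or contact force between any of the fingers, the arm and tube_3 above 0.5 N).
It fails at once if the robot touches the flap itself (contact force between any of the fingers, the arm and flap above 0.5 N).
It fails at once if the lever is lifted out of its slots (z of lever in the frame of unit above 0.08 m).
It fails at once if the flap slams (falls faster than 2.5 rad/s) (velocity of joint flap below -2.5 rad/s).
It fails at once if a bystander is moved by more than 30 mm (distance of any of control_n, control_h, oil_dropper, marker_red, forceps, tape_roll from where it was at the start of the episode above 0.03 m).
It also fails if it takes over 45 s, if anything falls off the work surface, if the arm or the gripper's body presses on something with over 40 N, if the wrist force passes 120 N, or if a joint passes its speed limit or range.

ROBOT

A 6-joint arm with a two-finger parallel gripper is mounted at the origin on a cart in front of the work surface, level with it; the furniture and walls round the work are solid. World frame = base frame: x ahead of the robot, y to its left, z up, the work surface at z = 0. Lengths are in m, angles in rad, forces in N, time in s.
With the tool pointing down it reaches from about 0.25 to 0.775 m from the base axis. Payload 4 kg.
Tool frame: the origin (TCP) lies at the very end of the fingers, on their centre line; the grasp point (between the pads) lies 19 mm behind it; z points along the fingers, y is the line along which they close (so a half turn about z gives the same grasp; the last joint's range is limited). The gripper opens to 85 mm and grips with 20 to 120 N. Pads are 22 mm wide; open, the fingers measure 114 mm over their backs; the gripper's body (76 mm by 85 mm) begins 54 mm behind the grasp point. The pads swing forward as they close: fully open they stand 13 mm farther back than shut.
Start: joints at [-1.327, 0.087, 1.371, -0, 1.684, -0.103], TCP at [0.187, -0.517, 0.231] pointing down, gripper open.
Joint ranges: [-3.1, 3.1], [-0.76, 2.03], [0.27, 2.55], [-1.08, 4.22], [0.17, 2.65], [-2.57, 2.57]. Speed limits (rad/s): [2.79, 2.79, 3.14, 3.14, 3.14, 3.14].

INTERFACE

Orientations are given as a unit quaternion [x, y, z, w].
In Python, from station import manip, snapshot, camera_model gives the robot as it stands.
- The arm moves only by the tool jog_arm, never from a script. Its argument "steps" is one flat list of numbers, 7 for each row, row after row: the shift along the tool's x, y, z in mm, then the turn, a rotation vector about the tool's x, y, z in degrees, then the opening in per cent of the stroke, from 0 (shut) to 100 (fully open). A call has 1 to 20 rows; each row is the pose to reach, as a shift and turn from the pose commanded when the call began, along the tool's axes at that moment; what a row does not reach only later rows make up. A row lasts 1/8 s, in which the tool goes at most 62.5 mm and 10.7 degrees, less where a joint would pass 70% of its speed; a pose out of reach is approached as far as the arm can. A call with a gripper value outside its range is refused whole. The fingers move at their own pace and stop on an object; "newtons" is the grip in N (left out, the last holds). Time passes only in rows, so rows that repeat a pose let the fingers close. It gives the time, the measured TCP pose, the force, the opening and the grip force at its end, in the units of the state.
- manip.read_state(): the state, without advancing time (a new reading comes with each control period).
- snapshot(name): name is "scene" or "top"; returns the picture (384x512x3 uint8, red, green, blue); there is no depth.
- camera_model(name): a dict with "intrinsics" (3x3 intrinsics, pixels), "world_to_cam" (4x4, takes a point from world to camera coordinates). Camera axes: x right, y down, z forward; pixel columns grow to the right and rows downward; lengths in m; the calibration is good to about 2 mm. A picture is of the moment at which its call begins. camera_model takes no time and is no camera call.
- manip.sign_off(): hands the job in; it is judged then, once.
The state is a dict: "clock": time; "qpos": joint angles; "qd": joint speeds; "joint_efforts": joint torques, N m; "tool_pos": TCP position; "ee_rot": TCP orientation; "ft_force": force on the tool from outside, world axes, zero at the start; "wrist_torque": the same for the moment, N m; "opening": opening from 0.0 (shut) to 1.0 (fully open); "finger_force": force on a finger pad.
Only numpy, scipy, OpenCV 4.12 (cv2) and the standard library are available. Lean on these libraries where they do the work, as an engineer would, in place of code of your own. Each camera call takes 0.05 s, during which the arm holds its last target. There are 200 camera calls.

## Working session

There is one attempt and no reset: what is moved stays moved. The work goes in short steps, Python scripts to look and compute and a tool call to move; the robot and the scene stay as the last step left them, time stands still between calls to the robot, and variables do not carry over. Pictures are saved under pics/ and viewed, at most 10 in all, crops included, and the job is handed in when it is done.

Besides the shell and the picture viewer there is one more tool, called after "Request:" in YAML: its name, and indented under it one key for each argument. jog_arm: Moves the arm, as the interface text tells. Its arguments: {"type":"object","properties":{"steps":{"type":"array"},"newtons":{"type":"number"}},"required":["steps"]}

```bash
mkdir -p pics
python3 - <<'E'
from station import manip, snapshot, camera_model
import cv2
for n in("scene","top"):
    im=snapshot(n); cv2.imwrite(f"pics/{n}0.png",cv2.resize(im[:,:,::-1],(800,600),interpolation=cv2.INTER_CUBIC))
    c=camera_model(n); print(n,c["intrinsics"],c["world_to_cam"])
print(manip.read_state())
E
```

```text
scene [[436.72578015   0.         256.30634859]
 [  0.         436.72578015 190.72417192]
 [  0.           0.           1.        ]] [[-0.47055942 -0.88221191 -0.01661233  0.37250359]
 [-0.61013932  0.33892492 -0.71614238  0.36737756]
 [ 0.63741967 -0.32685171 -0.69775649  0.61131502]
 [ 0.          0.          0.          1.        ]]
top [[357.24513119   0.         252.94231714]
 [  0.         357.24513119 197.31567407]
 [  0.           0.           1.        ]] [[ 0.06260138 -0.99803598 -0.00229119  0.09472363]
 [-0.97443503 -0.06062438 -0.21633552  0.57215412]
 [ 0.21577173  0.01577552 -0.97631639  0.82736589]
 [ 0.          0.          0.          1.        ]]
{'clock': 0.1, 'qpos': array([-1.32710079e+00,  8.79066000e-02,  1.37211780e+00,  3.73897977e-05,
        1.68356079e+00, -1.03127638e-01]), 'qd': array([ 0.00013744, -0.00146581, -0.00379615, -0.00014657,  0.00062994,
        0.0003553 ]), 'joint_efforts': array([ 1.70219308e-03, -3.53016508e+01, -3.14218318e+01, -1.14773820e-04,
        7.94637424e-03, -5.14160490e-06]), 'tool_pos': array([ 0.18683863, -0.51682916,  0.23023476]), 'ee_rot': array([ 9.85001003e-01,  1.72545736e-01, -5.14317135e-05, -9.95114147e-04]), 'ft_force': array([-0.53333926,  0.07410122, -0.11385036]), 'wrist_torque': array([-0.01603746, -0.01997062, -0.04053471]), 'finger_force': 0.0, 'opening': 0.9998411032585119}
```

View pics/scene0.png

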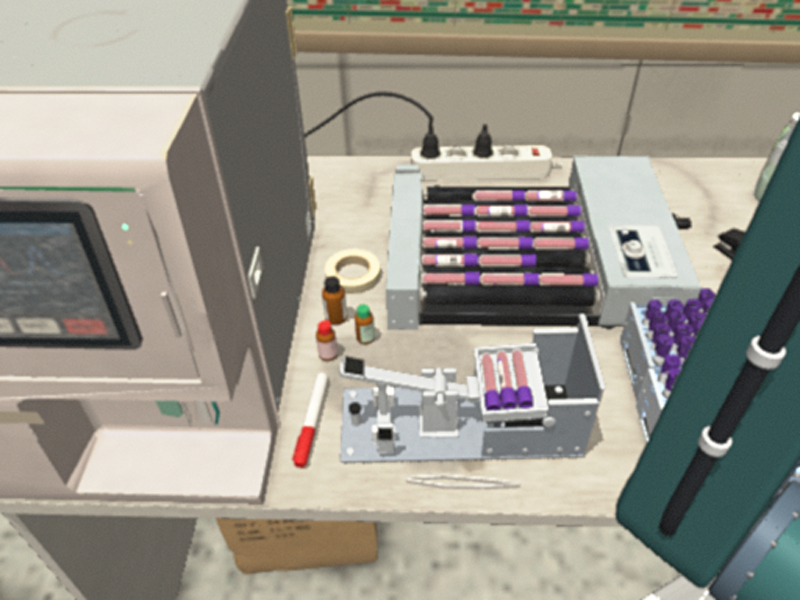

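View pics/top0.png

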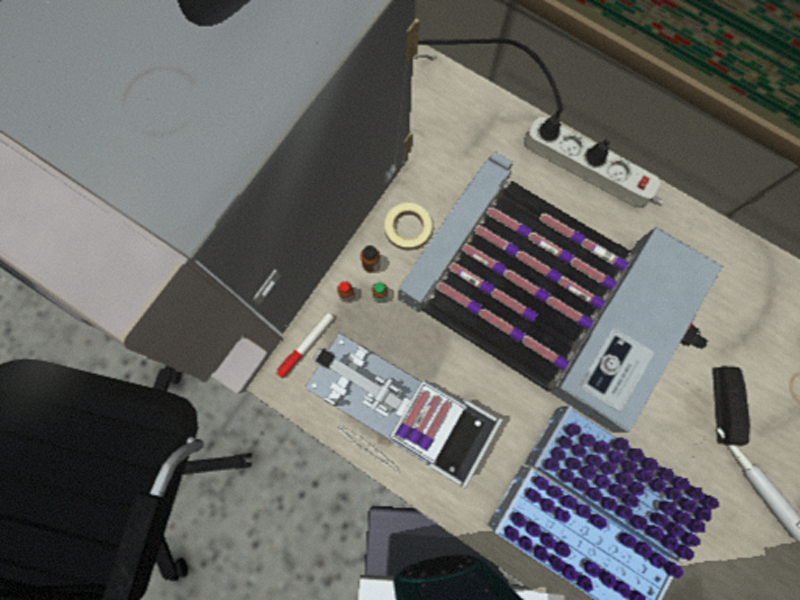

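The scene picture shows the unit at about (340-600, 320-460), with the pad at (353,366) and the tab face at (385,434). In the top picture the pad is at (325,357) and the unit runs to (502,416). Next I'll zoom in for accurate pixels.

Run:
```python
from station import snapshot
import cv2,numpy as np
a=snapshot("scene")[200:305,205:395,::-1]; b=snapshot("top")[205:320,180:335,::-1]
cv2.imwrite("pics/cs.png",cv2.resize(a,None,fx=4,fy=4,interpolation=cv2.INTER_CUBIC))
cv2.imwrite("pics/ct.png",cv2.resize(b,None,fx=5,fy=5,interpolation=cv2.INTER_CUBIC))
```

```text
(no output)
```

View pics/cs.png

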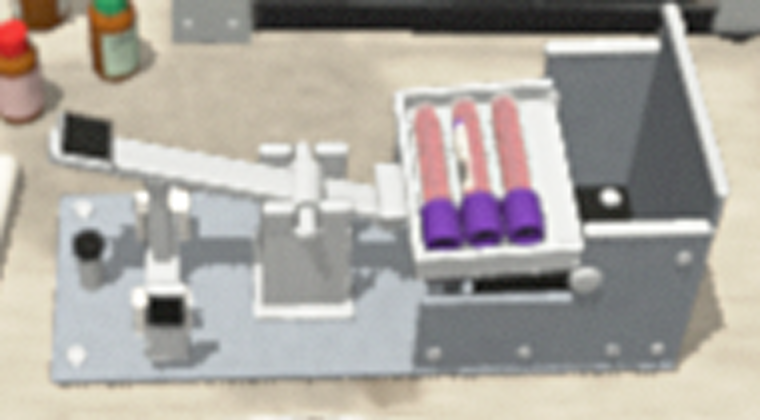

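View pics/ct.png

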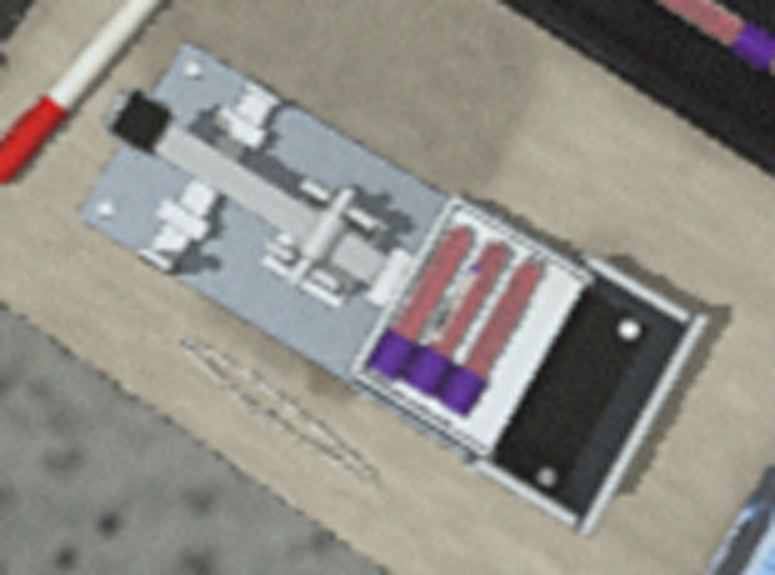

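The crops give the base corners, end-wall corners, pad and tab face clearly. In the scene crop the pad is at (88,137) and the tab at (166,310). In the top crop the pad is at (140,120). I'll fit the unit's pose to these points.

```bash
cat > h.py <<'E'
from station import manip, camera_model
import numpy as np
from scipy.optimize import least_squares
from scipy.spatial.transform import Rotation as R
def proj(n,p):
    c=camera_model(n); q=np.c_[p,np.ones(len(p))]@c["world_to_cam"].T
    q=q[:,:3]@c["intrinsics"].T; return q[:,:2]/q[:,2:]
def tri(ps,pt):
    f=lambda p: np.r_[proj("scene",p[None])[0]-ps, proj("top",p[None])[0]-pt]
    r=least_squares(f,[.5,0,.1]); return r.x,r.fun
S=lambda a:np.array(a)/4+[205,200]
T=lambda a:np.array(a)/5+[180,205]
E
python3 - <<'E'
from h import *
m=[("scene",S,(-184,-53.5,8),(52,374)),("scene",S,(-184,53.5,8),(62,196)),("scene",S,(101,-53.5,0),(677,370)),
("scene",S,(101,53.5,132),(668,8)),("scene",S,(101,-53.5,132),(724,190)),("scene",S,(-132,-54,58),(166,310)),
("top",T,(-184,53.5,8),(183,45)),("top",T,(-184,-53.5,8),(80,215)),("top",T,(101,53.5,132),(705,318)),("top",T,(101,-53.5,132),(587,532))]
W=lambda v,p: np.c_[(np.array(p)/1000)@R.from_euler('z',v[2]).as_matrix()[:2,:].T+v[:2],[q[2]/1000 for q in p]]
def f(v): return np.concatenate([proj(n,W(v,[u]))[0]-s(p) for n,s,u,p in m])
r=min((least_squares(f,[.5,0,y],loss='soft_l1') for y in(-2.5,-1,.5,2)),key=lambda r:r.cost)
print(r.x.round(4),np.degrees(r.x[2])); print(f(r.x).reshape(-1,2).round(1).tolist())
p,e=tri(S((88,137)),T((140,120))); print("pad",p,e.round(1))
y=r.x[2];print("pad in unit",R.from_euler('z',-y).apply(p-np.r_[r.x[:2],0]))
for n,u in dict(tab=(-132,-54,58),pad=(-170,0,116)).items(): print(n,W(r.x,[u])[0].round(4))
print("xaxis",np.cos(y),np.sin(y))
s=manip.read_state();print(R.from_quat(s["ee_rot"]).as_matrix().round(3).tolist())
E
```

```text
Traceback (most recent call last):
  File "h.py", line 6, in proj
    c=camera_model(n); q=np.c_[p,np.ones(len(p))]@c["world_to_cam"].T
ValueError: time passes only in moves, steps and waits
```

```bash
sed -i 's/^def proj/CM={n:camera_model(n) for n in("scene","top")}\ndef proj/; s/c=camera_model(n)/c=CM[n]/' h.py
cat > fit.py <<'E'
from h import *
m=[("scene",S,(-184,-53.5,8),(52,374)),("scene",S,(-184,53.5,8),(62,196)),("scene",S,(101,-53.5,0),(677,370)),
("scene",S,(101,53.5,132),(668,8)),("scene",S,(101,-53.5,132),(724,190)),("scene",S,(-132,-54,58),(166,310)),
("top",T,(-184,53.5,8),(183,45)),("top",T,(-184,-53.5,8),(80,215)),("top",T,(101,53.5,132),(705,318)),("top",T,(101,-53.5,132),(587,532))]
W=lambda v,p: np.c_[(np.array(p)/1000)@R.from_euler('z',v[2]).as_matrix()[:2,:].T+v[:2],[q[2]/1000 for q in p]]
def f(v): return np.concatenate([proj(n,W(v,[u]))[0]-s(p) for n,s,u,p in m])
r=min((least_squares(f,[.5,0,y],loss='soft_l1') for y in(-2.5,-1,.5,2)),key=lambda r:r.cost)
print(r.x.round(4),np.degrees(r.x[2])); print(f(r.x).reshape(-1,2).round(1).tolist())
p,e=tri(S((88,137)),T((140,120))); print("pad",p,e.round(1))
y=r.x[2];print("pad in unit",R.from_euler('z',-y).apply(p-np.r_[r.x[:2],0]))
for n,u in dict(tab=(-132,-54,58),pad=(-170,0,116)).items(): print(n,W(r.x,[u])[0].round(4))
print("xaxis",np.cos(y),np.sin(y))
s=manip.read_state();print(R.from_quat(s["ee_rot"]).as_matrix().round(3).tolist())
E
python3 fit.py
```

```text
[ 0.3983  0.0823 -2.0413] -116.95546856654123
[[-0.5, 0.9], [-0.7, -1.1], [-0.9, 0.3], [1.3, -1.4], [1.2, 0.2], [-1.4, 0.6], [0.6, -1.0], [-0.8, 0.3], [0.9, -0.4], [0.9, 0.6]]
pad [0.47227694 0.22689987 0.11247876] [-0.5 -0.1  0.5  0.4]
pad in unit [-0.16237344  0.00037673  0.11247876]
tab [0.41   0.2245 0.058 ]
pad [0.4754 0.2339 0.116 ]
xaxis -0.453297854477436 -0.8913591055944586
[[0.94, 0.34, -0.0], [0.34, -0.94, 0.001], [0.0, -0.001, -1.0]]
```

Request:
jog_arm:
  steps: [30, -45, 0, 0, 0, -4, 50, 60, -90, 0, 0, 0, -8, 0, 95, -140, 0, 0, 0, -12, 0, 130, -192, 0, 0, 0, -16, 0, 165, -244, 0, 0, 0, -20, 0, 200, -296, 0, 0, 0, -24, 0, 235, -348, 0, 0, 0, -28, 0, 270, -400, 0, 0, 0, -32, 0, 305, -452, 0, 0, 0, -36, 0, 340, -504, 0, 0, 0, -40, 0, 375, -556, 0, 0, 0, -43.2, 0, 405, -600, 0, 0, 0, -43.2, 0, 425, -630, 0, 0, 0, -43.2, 0, 437, -647, 0, 0, 0, -43.2, 0, 437, -647, 0, 0, 0, -43.2, 0, 437, -647, 0, 0, 0, -43.2, 0, 437, -647, 0, 0, 0, -43.2, 0]

```text
clock: 2.33
tool_pos: [0.3781, 0.2386, 0.2315]
ee_rot: [0.853, 0.522, 0.0, 0.0]
ft_force: [-0.1, 0.4, 1.3]
opening: 0.002
finger_force: 0.0
```

```bash
cat > u.py <<'E'
from h import *
s=manip.read_state(); M=R.from_euler('z',-2.0413)
print(s["clock"],"unit xyz mm",(M.inv().apply(s["tool_pos"]-[.3983,.0823,0])*1000).round(1),"F unit",M.inv().apply(s["ft_force"]).round(2),"open",round(s["opening"],3))
print((M.inv()*R.from_quat(s["ee_rot"])).as_matrix().round(3).tolist(), s["qpos"].round(2))
E
python3 u.py
python3 - <<'E'
from station import snapshot
import cv2
cv2.imwrite("pics/s1.png",cv2.resize(snapshot("scene")[:,:,::-1],(800,600)))
E
```

```text
2.325 unit xyz mm [-130.1  -88.9  231.5] F unit [-0.28 -0.24  1.34] open 0.002
[[-1.0, 0.001, -0.0], [0.001, 1.0, 0.001], [0.0, 0.001, -1.0]] [ 0.44 -0.14  1.6  -0.    1.69  0.91]
```

View pics/s1.png

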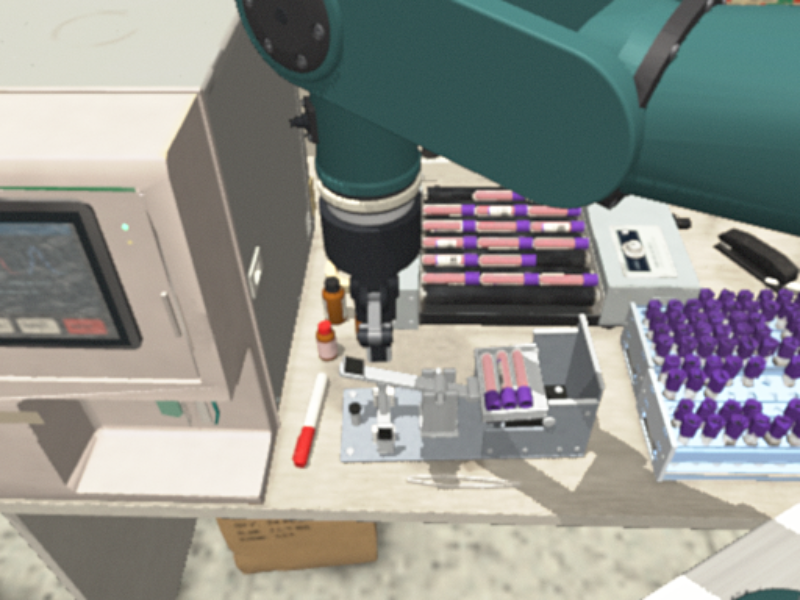

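The picture shows the shut fingertips at (378,355), above and in front of the unit. The wrist is clear of the analyser and the scene is undisturbed. Next I go down beside the tab and begin the push.

Request:
jog_arm:
  steps: [0, 0, 40, 0, 0, 0, 0, 0, 0, 85, 0, 0, 0, 0, 0, 0, 130, 0, 0, 0, 0, 0, 0, 160, 0, 0, 0, 0, 0, 0, 174, 0, 0, 0, 0, 0, 0, 174, 0, 0, 0, 0, 0, 3, 174, 0, 0, 0, 0, 0, 6, 174, 0, 0, 0, 0, 0, 9, 174, 0, 0, 0, 0, 0, 12, 174, 0, 0, 0, 0, 0, 15, 174, 0, 0, 0, 0, 0, 18, 174, 0, 0, 0, 0, 0, 21, 174, 0, 0, 0, 0, 0, 24, 174, 0, 0, 0, 0]

```text
clock: 4.12
tool_pos: [0.3996, 0.2287, 0.0572]
ee_rot: [0.852, 0.523, -0.0, 0.0]
ft_force: [0.5, 0.1, 0.3]
opening: -0.004
finger_force: 0.0
```

```bash
python3 u.py
```

```text
4.125 unit xyz mm [-131.1  -65.3   57.2] F unit [-0.3   0.36  0.31] open -0.004
[[-1.0, -0.0, 0.0], [-0.0, 1.0, 0.0], [-0.0, 0.0, -1.0]] [ 0.4  -0.01  1.82 -0.    1.32  0.87]
```

Request:
jog_arm:
  steps: [0, 2, 0, 0, 0, 0, 0, 0, 4, 0, 0, 0, 0, 0, 0, 6, 0, 0, 0, 0, 0, 0, 8, 0, 0, 0, 0, 0, 0, 10, 0, 0, 0, 0, 0]

```text
clock: 4.75
tool_pos: [0.4083, 0.2243, 0.0572]
ee_rot: [0.852, 0.523, -0.0, 0.0]
ft_force: [-1.6, 0.6, 1.6]
opening: -0.001
finger_force: 1.0
```

```bash
python3 u.py
```

```text
4.75 unit xyz mm [-131.1  -55.4   57.2] F unit [ 0.15 -1.72  1.64] open -0.001
[[-1.0, -0.001, 0.0], [-0.001, 1.0, -0.0], [-0.0, -0.0, -1.0]] [ 0.38  0.01  1.81 -0.    1.32  0.85]
```

Request:
jog_arm:
  steps: [0, 2, 0, 0, 0, 0, 0, 0, 4, 0, 0, 0, 0, 0, 0, 6, 0, 0, 0, 0, 0, 0, 8, 0, 0, 0, 0, 0, 0, 10, 0, 0, 0, 0, 0, 0, 12, 0, 0, 0, 0, 0, 0, 14, 0, 0, 0, 0, 0, 0, 16, 0, 0, 0, 0, 0]

```text
clock: 5.75
tool_pos: [0.4196, 0.2185, 0.0572]
ee_rot: [0.852, 0.523, -0.002, -0.003]
ft_force: [-13.2, 5.4, 7.9]
opening: -0.004
finger_force: 7.2
```

Request:
jog_arm:
  steps: [0, 1, 0, 0, 0, 0, 0, 0, 2, 0, 0, 0, 0, 0, 0, 3, 0, 0, 0, 0, 0]

```text
clock: 6.12
tool_pos: [0.4198, 0.2184, 0.0573]
ee_rot: [0.852, 0.523, -0.004, -0.006]
ft_force: [-19.6, 8.3, 11.3]
opening: -0.001
finger_force: 10.4
```

```bash
python3 u.py
```

```text
6.125 unit xyz mm [-131.   -42.5   57.3] F unit [  1.51 -21.25  11.33] open -0.001
[[-1.0, -0.001, 0.001], [-0.001, 1.0, -0.014], [-0.001, -0.014, -1.0]] [0.35 0.03 1.79 0.01 1.33 0.82]
```

Request:
jog_arm:
  steps: [0, -10, 0, 0, 0, 0, 0, 0, -30, 0, 0, 0, 0, 0, 0, -50, -20, 0, 0, 0, 0, 0, -60, -60, 0, 0, 0, 0, 0, -60, -90, 0, 0, 0, 0]

```text
clock: 6.75
tool_pos: [0.3712, 0.2435, 0.1488]
ee_rot: [0.852, 0.524, 0.001, 0.0]
ft_force: [0.4, -0.2, -0.5]
opening: 0.001
finger_force: 0.0
```

```bash
python3 u.py
python3 - <<'E'
from station import snapshot
import cv2,numpy as np
a=snapshot("scene")[200:305,205:395,::-1]; b=snapshot("top")[205:310,180:335,::-1]
f=lambda i,s:cv2.resize(i,None,fx=s,fy=s,interpolation=cv2.INTER_CUBIC)
cv2.imwrite("pics/c2.png",f(a,4))
E
```

```text
6.75 unit xyz mm [-131.4  -97.2  148.8] F unit [ 0.01  0.47 -0.48] open 0.001
[[-1.0, -0.002, -0.001], [-0.002, 1.0, 0.002], [0.001, 0.002, -1.0]] [ 0.45 -0.12  1.74 -0.    1.52  0.92]
```

View pics/c2.png

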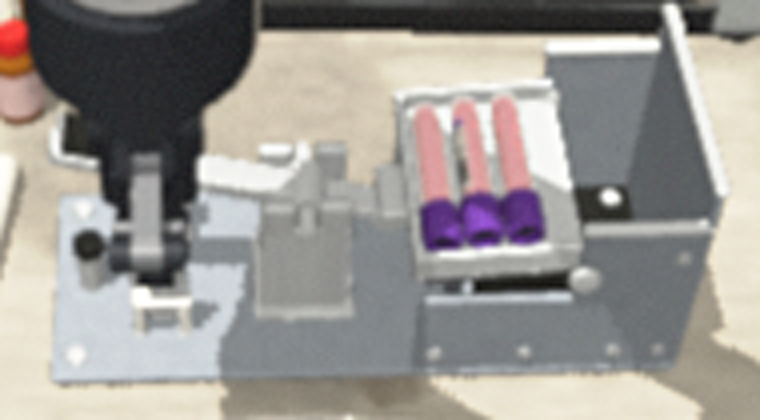

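The hand hides the tab in this view. I'll go up over the pad and look again.

Request:
jog_arm:
  steps: [5, 0, -30, 0, 0, 0, 0, 10, 30, -55, 0, 0, 0, 0, 20, 60, -70, 0, 0, 0, 0, 30, 85, -70, 0, 0, 0, 0, 34, 97, -70, 0, 0, 0, 0, 34, 97, -70, 0, 0, 0, 0]

```text
clock: 7.6
tool_pos: [0.4733, 0.229, 0.2158]
ee_rot: [0.853, 0.523, -0.001, -0.0]
ft_force: [-0.9, 0.2, 0.6]
opening: -0.002
finger_force: 0.0
```

```bash
python3 u.py
python3 - <<'E'
from station import snapshot
import cv2,numpy as np
a=snapshot("scene")[200:305,205:395,::-1]
cv2.imwrite("pics/c3.png",cv2.resize(a,None,fx=4,fy=4,interpolation=cv2.INTER_CUBIC))
E
```

```text
7.6 unit xyz mm [-164.8    0.3  215.8] F unit [ 0.24 -0.92  0.58] open -0.002
[[-1.0, 0.0, 0.002], [0.0, 1.0, -0.002], [-0.002, -0.002, -1.0]] [ 0.34  0.04  1.45 -0.    1.65  0.81]
```

View pics/c3.png

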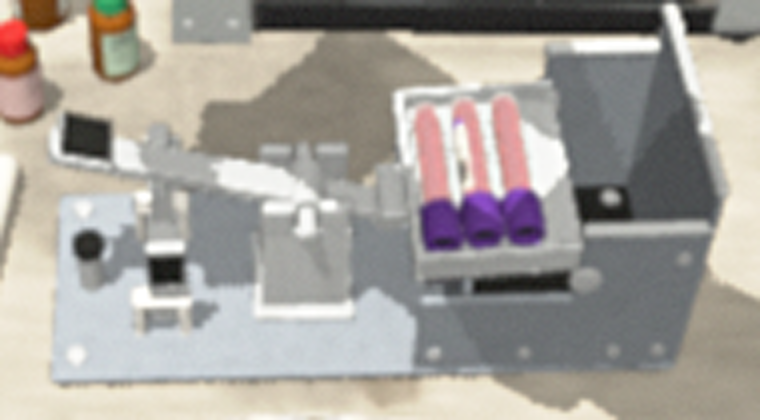

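The tab face moved from (166,310) to (166,268), and the block now shows beyond the lever at (158,135). The pad is still at (88,137) and the tubes haven't moved. I'll check the travel with the calibration.

Run:
```python
from h import *
M=R.from_euler('z',-2.0413)
for d in(0,18,20,22,24): print(d,((proj("scene",(M.apply(np.array([-.130,-.054+d/1000,.058]))+[.3983,.0823,0])[None])[0]-[205,200])*4).round(1))
```

```text
0 [165.2 312.1]
18 [165.1 277.9]
20 [165.  274.1]
22 [165.  270.4]
24 [165.  266.7]
```

The travel is 23 to 24 mm and it met the hard end, so the slide is clear. Next I press the pad gently and check the force partway.

Request:
jog_arm:
  steps: [0, 0, 30, 0, 0, 0, 0, 0, 0, 65, 0, 0, 0, 0, 0, 0, 85, 0, 0, 0, 0, 0, 0, 94, 0, 0, 0, 0, 0, 0, 98, 0, 0, 0, 0, 0, 0, 102, 0, 0, 0, 0, 0, 0, 105, 0, 0, 0, 0, 0, 0, 108, 0, 0, 0, 0, 0, 0, 111, 0, 0, 0, 0, 0, 0, 114, 0, 0, 0, 0, 0, 0, 116, 0, 0, 0, 0]

```text
clock: 9.02
tool_pos: [0.4737, 0.2293, 0.1011]
ee_rot: [0.852, 0.523, 0.0, 0.0]
ft_force: [0.3, 1.0, 1.2]
opening: -0.002
finger_force: 0.9
```

```bash
python3 u.py
```

```text
9.025 unit xyz mm [-165.2    0.6  101.1] F unit [-1.06 -0.18  1.24] open -0.002
[[-1.0, -0.0, -0.0], [-0.0, 1.0, 0.0], [0.0, 0.0, -1.0]] [ 0.34  0.1   1.62 -0.    1.42  0.81]
```

Force is small and the lever is moving freely, so I press on towards the stop.

Request:
jog_arm:
  steps: [0, 0, 3, 0, 0, 0, 0, 0, 0, 6, 0, 0, 0, 0, 0, 0, 9, 0, 0, 0, 0, 0, 0, 12, 0, 0, 0, 0, 0, 0, 15, 0, 0, 0, 0, 0, 0, 18, 0, 0, 0, 0, 0, 0, 21, 0, 0, 0, 0, 0, 0, 24, 0, 0, 0, 0, 0, 0, 27, 0, 0, 0, 0, 0, 0, 30, 0, 0, 0, 0, 0, 0, 33, 0, 0, 0, 0, 0, 0, 36, 0, 0, 0, 0, 0, 0, 39, 0, 0, 0, 0, 0, 0, 41, 0, 0, 0, 0, 0, 0, 42, 0, 0, 0, 0, 0, 0, 43, 0, 0, 0, 0, 0, 0, 43, 0, 0, 0, 0, 0, 0, 43, 0, 0, 0, 0, 0, 0, 43, 0, 0, 0, 0, 0, 0, 43, 0, 0, 0, 0]

```text
clock: 11.52
tool_pos: [0.4733, 0.2287, 0.0587]
ee_rot: [0.852, 0.523, -0.001, 0.0]
ft_force: [-1.3, -2.4, 5.5]
opening: -0.003
finger_force: 2.6
```

```bash
python3 u.py
python3 - <<'E'
from station import snapshot
import cv2,numpy as np
a=snapshot("scene")[200:305,205:395,::-1]
cv2.imwrite("pics/c4.png",cv2.resize(a,None,fx=4,fy=4,interpolation=cv2.INTER_CUBIC))
E
```

```text
11.525 unit xyz mm [-164.5    0.5   58.7] F unit [ 2.7  -0.12  5.53] open -0.003
[[-1.0, -0.0, 0.002], [-0.0, 1.0, -0.0], [-0.002, -0.0, -1.0]] [ 0.34  0.13  1.67 -0.    1.34  0.81]
```

View pics/c4.png

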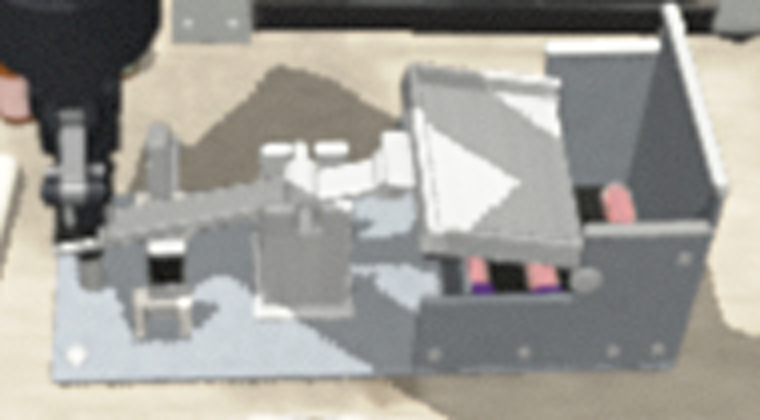

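The flap is empty and raised. One tube is in the bin at (620,205) and two have rolled in under the flap at (480,275) and (540,275). Now I let the lever up slowly.

Request:
jog_arm:
  steps: [0, 0, -2, 0, 0, 0, 0, 0, 0, -4, 0, 0, 0, 0, 0, 0, -6, 0, 0, 0, 0, 0, 0, -8, 0, 0, 0, 0, 0, 0, -10, 0, 0, 0, 0, 0, 0, -12, 0, 0, 0, 0, 0, 0, -14, 0, 0, 0, 0, 0, 0, -16, 0, 0, 0, 0, 0, 0, -18, 0, 0, 0, 0, 0, 0, -20, 0, 0, 0, 0, 0, 0, -22, 0, 0, 0, 0, 0, 0, -24, 0, 0, 0, 0, 0, 0, -26, 0, 0, 0, 0, 0, 0, -28, 0, 0, 0, 0, 0, 0, -30, 0, 0, 0, 0, 0, 0, -32, 0, 0, 0, 0, 0, 0, -34, 0, 0, 0, 0, 0, 0, -36, 0, 0, 0, 0, 0, 0, -38, 0, 0, 0, 0, 0, 0, -40, 0, 0, 0, 0]

```text
clock: 14.08
tool_pos: [0.4736, 0.2293, 0.0984]
ee_rot: [0.852, 0.523, -0.0, 0.0]
ft_force: [-0.1, -0.3, 0.9]
opening: 0.004
finger_force: 0.6
```

Request:
jog_arm:
  steps: [0, 0, -2, 0, 0, 0, 0, 0, 0, -4, 0, 0, 0, 0, 0, 0, -6, 0, 0, 0, 0, 0, 0, -8, 0, 0, 0, 0, 0, 0, -10, 0, 0, 0, 0, 0, 0, -12, 0, 0, 0, 0, 0, 0, -14, 0, 0, 0, 0, 0, 0, -16, 0, 0, 0, 0, 0, 0, -18, 0, 0, 0, 0, 0, 0, -20, 0, 0, 0, 0, 0, 0, -22, 0, 0, 0, 0, 0, 0, -25, 0, 0, 0, 0, 0, 0, -35, 0, 0, 0, 0, 0, 0, -60, 0, 0, 0, 0, 0, 0, -100, 0, 0, 0, 0, 0, 0, -120, 0, 0, 0, 0, 0, 0, -120, 0, 0, 0, 0]

```text
clock: 16.2
tool_pos: [0.4748, 0.2298, 0.2212]
ee_rot: [0.852, 0.523, 0.003, 0.001]
ft_force: [-0.6, 0.0, -0.7]
opening: 0.0
finger_force: 0.0
```

```bash
python3 u.py
python3 - <<'E'
from station import snapshot
import cv2,numpy as np
a=snapshot("scene")[200:305,205:395,::-1]
cv2.imwrite("pics/c5.png",cv2.resize(a,None,fx=4,fy=4,interpolation=cv2.INTER_CUBIC))
E
```

```text
16.2 unit xyz mm [-166.1    1.4  221.2] F unit [ 0.23 -0.55 -0.72] open 0.0
[[-1.0, -0.001, -0.004], [-0.001, 1.0, 0.004], [0.004, 0.004, -1.0]] [ 0.34  0.04  1.45 -0.    1.66  0.81]
```

View pics/c5.png

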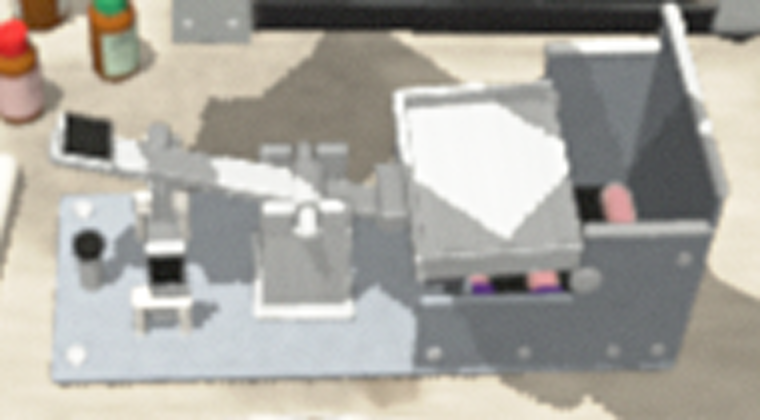

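The flap is shut and the pad is back at (88,137). The slide tab is still across at (166,268) and all three tubes are in the bin, so I'm handing in.

```bash
python3 -c "
from station import manip
print(manip.sign_off())"
```

```text
the job is handed in; nothing more can be done
None
```

I handed the job in at about 16 s. The last picture shows all three tubes in the bin, the flap shut, the lever back up and the slide fully across; `sign_off` returned no verdict.

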